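# Lay a column in the tray and draw the keeper arm out to its index

## Task

One steel column already lies in the aluminium tray; lay the longer loose one flat in the empty compartment in front of it, its ends down in the grey end pockets. Then pinch the head of the spring-loaded keeper arm so that its lock button is squeezed in, draw the arm straight out over the columns until its pointer is level with the clip on the scale, and finish while still holding it there: the program ends with the head in the grip, not let go. Do not shift the clip, and leave the other things on the worktop where they are.

Things in the scene. Friction and masses are not known exactly. Their poses are not given: they have to be found in the camera images.
- keeper_tray: Fixed level fixture, turned up to 0.15 rad. Origin: underside of its aluminium tray plate (x -60 to 46, y -113 to 113 mm, 5 thick); x points away from the robot to the arm's sleeve, y along the compartments, z up. Grey end pockets with tops 17 mm over the worktop form two compartments along y: long at x = -34 mm, short at x = +16 mm. Sleeve behind: x = 101 to 264 mm, 36 wide, top 66 mm high.
- long_place (a point): Floor point at the middle of the long compartment, 5 mm above the worktop; axes as the tray's. Inside it is 198 mm long (y) and 20 mm wide; walls 4 mm thick, 12 mm above the floor, only round the ends: the middle 154 mm is open plate for the fingers. The long column's origin belongs here.
- short_place (a point): Floor point at the middle of the short compartment, 5 mm above the worktop; axes as the tray's. Inside it is 148 mm long (y) and 20 mm wide; walls as in the long one; the middle 104 mm is open plate for the fingers. The short column lies here from the start.
- long_column: Loose steel column, 190 mm long, on the worktop left of the tray: 11 mm tube, square 14 x 16 mm fittings on the last 24 mm of each end, 0.12 kg (varies by 30 %). Origin: centre of its underside; y along its length; tube axis 8 mm above it. Tall equipment stands close behind it and along the back (world x over about 0.51), so swing past it drawn back (TCP x about 0.40 m) and come in from the front.
- short_column: Steel column, 140 mm long, otherwise like the long one, 0.09 kg; it already lies loose in the short compartment and is to stay there. Origin: centre of its underside; y along its length; tube axis 8 mm above the origin. Either end may point either way.
- keeper_arm (a joint): Extension of the telescoping keeper arm, m: 0 home (locked), grows as it is drawn toward the tray's -x (over the tray, toward the robot), at most 0.145. A spring pulls it home with 3 N at 0, 5.2 N at full reach. Locked, it gives about 1 mm. If let go it runs back until the lock's hook stops it about 14 mm from home; squeezing the button lets it go home.
- head (a point): Pinch point on the arm's black head: midway between the pressed button's face and the oppopoint side, 52 mm above the worktop; at home x = 85, y = 0 mm of the tray; axes as the tray's. Head: 26 mm along x, 34 to 64 mm above the worktop; across y 41 mm with the button out, 36 mm in. 30 mm free on both sides. It travels above the laid columns (tops at 21 mm; arm's lowest edge 32 mm).
- lock_button (a joint): Travel of the grey spring lock button on the head's -y side (19 x 18 mm, stands 8 mm out), m: 0 out, 0.005 fully in. The arm is free from about 0.0035; squeezing it fully in takes 10 N. It springs out when let go.
- button_face (a point): Centre of the lock button's outer face; axes as the tray's; it is pressed toward +y.
- pointer (a point): Tip of the thin dark pointer that stands up through the slot in the sleeve's top, at the arm's rear (163 mm behind the head's centre, 70 mm above the worktop); it moves with the arm. Axes as the tray's.
- clip_mark (a point): Line of the dark index clip (10 mm wide, thin tongue toward the slot) on the sleeve's +y top rail, 70 mm above the worktop; the rail carries a scale of black lines each 5 mm. Axes as the tray's. The pointer is level with the clip when both have the same x in the tray's frame.
- index_clip (a joint): Place of the index clip on the scale, m, measured from the pointer's home place toward -x: the arm must be extended by just this value (0.100 to 0.140). The clip is stiff (12 N) and is not to be moved.
- timer: Bystander: white timer, 44 x 64 x 22 mm, on the left of the sleeve. Origin under its centre.
- mini_bottle: Bystander: small bottle, 44 mm wide, 89 mm high, on the right of the sleeve. Origin under its centre.
- spanner: Bystander: small steel spanner, 121 mm long, far right. Origin under its centre.
- union: Bystander: brass union, 22 x 10 x 11 mm, left of the tray. Origin under its centre.
- filter: Bystander: syringe filter disc, 25 mm wide, 14 mm high, right. Origin under its centre.
- tape: Bystander: roll of tape lying flat, 76 mm wide, 18 mm high, far right. Origin under its centre.

How it is judged:
On the way, in this order (a step that is already met when the one before it is completed fails the run):
1. the long column lies flat in its compartment, released, the short one still in its own, with the keeper arm still home (x of long_column in the frame of long_place between -0.006 and 0.006 m and y of long_column in the frame of long_place between -0.008 and 0.008 m and z of long_column in the frame of long_place between -0.003 and 0.004 m and angle between the y axis of long_column and the y axis of long_place, either way round below 0.07 rad and x of short_column in the frame of short_place between -0.006 and 0.006 m and y of short_column in the frame of short_place between -0.008 and 0.008 m and z of short_column in the frame of short_place between -0.003 and 0.004 m and angle between the y axis of short_column and the y axis of short_place, either way round below 0.07 rad and contact force between the fingers and long_column below 0.3 N and contact force between the fingers and short_column below 0.3 N and value of joint keeper_arm below 0.004 m), for 0.2 s.
2. the lock button is squeezed in and the arm comes out (value of joint lock_button above 0.0032 m and value of joint keeper_arm above 0.02 m), for 0.1 s.
At the end, for the whole second after the job is handed in: Both columns lie flat in their own compartments (6 mm across, 8 mm along, 4 mm in height, 0.07 rad), untouched; the fingers pinch the head (over 4 N), button squeezed in, and hold the arm at rest with its pointer within 4 mm of the clip's line; no column props the arm (x of long_column in the frame of long_place between -0.006 and 0.006 m and y of long_column in the frame of long_place between -0.008 and 0.008 m and z of long_column in the frame of long_place between -0.003 and 0.004 m and angle between the y axis of long_column and the y axis of long_place, either way round below 0.07 rad and x of short_column in the frame of short_place between -0.006 and 0.006 m and y of short_column in the frame of short_place between -0.008 and 0.008 m and z of short_column in the frame of short_place between -0.003 and 0.004 m and angle between the y axis of short_column and the y axis of short_place, either way round below 0.07 rad and contact force between each of the fingers, keeper_arm and long_column below 0.3 N and contact force between each of the fingers, keeper_arm and short_column below 0.3 N and x of pointer in the frame of clip_mark between -0.004 and 0.004 m and velocity of joint keeper_arm between -0.01 and 0.01 m/s and contact force between the fingers and keeper_arm above 4 N and value of joint lock_button above 0.0032 m); the arm keeps its last pose, push and grip.
It fails at once if the index clip is shifted by more than 3 mm (distance of clip_mark from where it was at the start of the episode above 0.003 m).
It fails at once if a bystander is moved by more than 20 mm (distance of any of timer, mini_bottle, spanner, union, filter, tape from where it was at the start of the episode above 0.02 m).
It also fails if it takes over 51 s, if anything falls off the work surface, if the arm or the gripper's body presses on something with over 40 N, if the wrist force passes 120 N, or if a joint passes its speed limit or range.

## Robot

A 6-joint arm with a two-finger parallel gripper is mounted at the origin on a cart in front of the work surface, level with it; the furniture and walls round the work are solid. World frame = base frame: x ahead of the robot, y to its left, z up, the work surface at z = 0. Lengths are in m, angles in rad, forces in N, time in s.
With the tool pointing down it reaches from about 0.3 to 0.775 m from the base axis. Payload 14.6 kg.
Tool frame: the origin (TCP) lies between the finger pads, 19 mm behind the fingertips; this is the grasp point; z points along the fingers, y is the line along which they close (so a half turn about z gives the same grasp; the last joint's range is limited). The gripper opens to 85 mm and grips with 20 to 120 N. Pads are 22 mm wide; open, the fingers measure 114 mm over their backs; the gripper's body (76 mm by 85 mm) begins 54 mm behind the grasp point. The pads swing forward as they close: fully open they stand 13 mm farther back than shut.
Start: joints at [-1.401, 0.3, 1.521, -0, 1.321, -0.067], TCP at [0.129, -0.535, 0.25] pointing down, gripper open.
Joint ranges: [-3.03, 3.03], [-0.79, 2.21], [0.23, 2.52], [-1.04, 4.18], [0, 3.07], [-2.55, 2.55]. Speed limits (rad/s): [2.22, 2.22, 2.57, 3.14, 3.14, 3.14].

## Interface

Orientations are given as a rotation vector (axis times angle).
In Python, from bench import env gives the robot as it stands. Calls block until the motion is done:
- env.move_ptp(position, orientation): joint-space move of the TCP to a pose.
- env.move_straight(position, rot=None, velocity=0.15): straight line of the TCP; rot=None keeps the orientation; velocity is the mean speed in m/s.
- env.move_j(angles): joint-space move.
- env.gripper_to(opening, newtons=None): finger opening in m; newtons is the grip in N (None keeps the last); returns when the fingers have stopped.
- env.wait(seconds).
- env.inverse_kinematics(position, orientation): joint angles nearest the present ones, or None.
- env.observe(): the state.
- env.grab_frame(name): name is "scene" or "top"; returns (picture, depth): 384x512x3 uint8, red, green, blue; 384x512 float32, m along the optical axis (not along the pixel's ray), 0 where there is no reading.
- env.camera_params(name): a dict with "camera_matrix" (3x3 intrinsics, pixels), "k1" (the pictures are not rectified: a ray, as slopes to the right and down, at radius r is drawn at 1 + k1 r^2 times it, then the intrinsics apply), "R" (3x3) and "t" (3): a world point X has camera coordinates R X + t. Camera axes: x right, y down, z forward; pixel columns grow to the right and rows downward; lengths in m; the calibration is good to about 2 mm. A picture is of the moment at which its call begins. camera_params takes no time and is no camera call.
A pose or a line that the arm cannot do raises env.PlanningError and nothing moves.
- env.hand_in(): hands the job in; it is judged then, once.
The state is a dict: "t": time; "joint_pos": joint angles; "joint_velocities": joint speeds; "joint_torque": joint torques, N m; "tool_pos": TCP position; "ee_rot": TCP orientation; "wrist_force": force on the tool from outside, world axes, zero at the start; "wrist_torque": the same for the moment, N m; "grip_width": finger opening in m; "grip_force": force on a finger pad.
Only numpy, scipy, OpenCV 4.12 (cv2) and the standard library are available. Lean on these libraries where they do the work, as an engineer would, in place of code of your own. Each camera call takes 0.05 s, during which the arm holds its last target. There are 200 camera calls.

## Working session

There is one attempt and no reset: what is moved stays moved. The work goes in short steps, each a Python script; the robot and the scene stay as the last script left them, time stands still between calls to the robot, and variables do not carry over. Pictures are saved under pics/ and viewed, at most 10 in all, crops included, and the job is handed in when it is done.

```bash
mkdir -p pics; ls
cat > h.py <<'E'
import numpy as np, cv2
from bench import env
def cam(n):
    p=env.camera_params(n); return np.array(p["camera_matrix"]),p["k1"],np.array(p["R"]),np.array(p["t"])
def rays(n,uv):
    K,k1,R,t=cam(n)
    s=cv2.undistortPoints(np.array(uv,float).reshape(-1,1,2),K,np.array([k1,0,0,0.])).reshape(-1,2)
    d=np.c_[s,np.ones(len(s))]@R
    return -R.T@t,d
def onplane(n,uv,z):
    c,d=rays(n,uv); return c+d*((z-c[2])/d[:,2])[:,None]
def proj(n,X):
    K,k1,R,t=cam(n)
    return cv2.projectPoints(np.array(X,float).reshape(-1,1,3),cv2.Rodrigues(R)[0],t,K,np.array([k1,0,0,0.]))[0].reshape(-1,2)
E
python3 - <<'E'
from h import *
for n in("top","scene"):
    im,d=env.grab_frame(n); np.savez(f"{n}0.npz",im=im,d=d)
    cv2.imwrite(f"pics/{n}0.png",cv2.resize(im[...,::-1],(800,600),interpolation=cv2.INTER_CUBIC))
    print(n,cam(n), -cam(n)[2].T@cam(n)[3])
print(env.observe())
E
```

```text
bench.py
pics
top (array([[480.75728465,   0.        , 257.65552062],
       [  0.        , 480.75728465, 191.08496406],
       [  0.        ,   0.        ,   1.        ]]), -0.05984662611207632, array([[-0.06790325, -0.99768061, -0.00474762],
       [-0.97724656,  0.0674694 , -0.20108964],
       [ 0.20094355, -0.00901504, -0.97956134]]), array([-0.13982581,  0.61629088,  1.60863923])) [ 0.26952783 -0.16658033  1.69902667]
scene (array([[484.16214295,   0.        , 262.90086146],
       [  0.        , 484.16214295, 198.46134016],
       [  0.        ,   0.        ,   1.        ]]), -0.05513369247988558, array([[ 0.44544859, -0.89514541, -0.01703644],
       [-0.59988368, -0.28428472, -0.74787818],
       [ 0.66461652,  0.34336116, -0.66361735]]), array([-0.42266177,  0.36808347,  1.76582124])) [-0.76451262 -0.88001767  1.43991056]
{'t': 0.1, 'joint_pos': array([-1.40057115e+00,  3.00392076e-01,  1.52149814e+00, -1.30665292e-05,
        1.32072031e+00, -6.65798321e-02]), 'joint_velocities': array([ 0.00029638, -0.00215794, -0.00289349, -0.00160223,  0.0001795 ,
       -0.00088718]), 'joint_torque': array([ 2.78753723e-03, -5.44374704e+01, -3.62370872e+01,  4.92529196e-06,
        3.06023678e-03, -1.15542409e-05]), 'tool_pos': array([ 0.12900222, -0.53446446,  0.24949974]), 'ee_rot': array([-3.11858779e+00, -3.70988981e-01,  1.02645090e-04]), 'wrist_force': array([-0.80845784, -0.31505547, -0.14290753]), 'wrist_torque': array([ 0.0245186 , -0.01066159,  0.02687966]), 'grip_force': 0.0, 'grip_width': 0.08548659513168892}
```

View pics/top0.png

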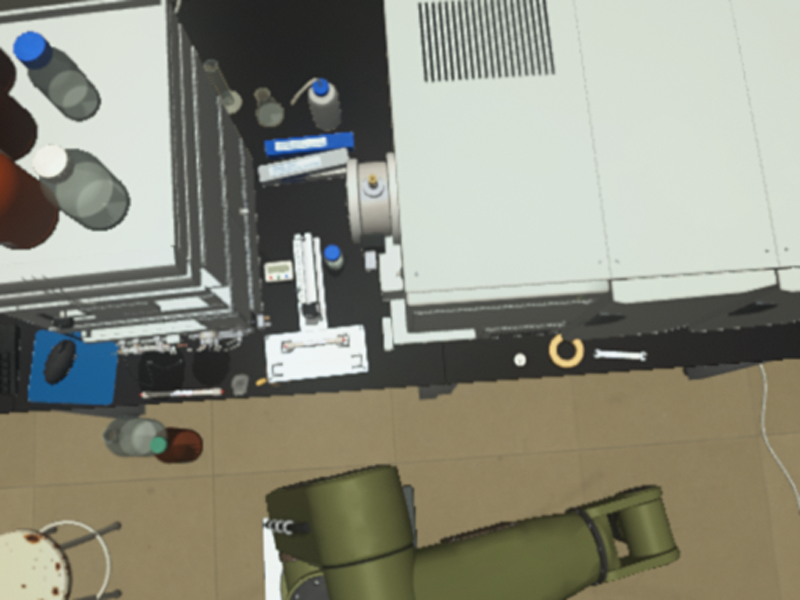

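View pics/scene0.png

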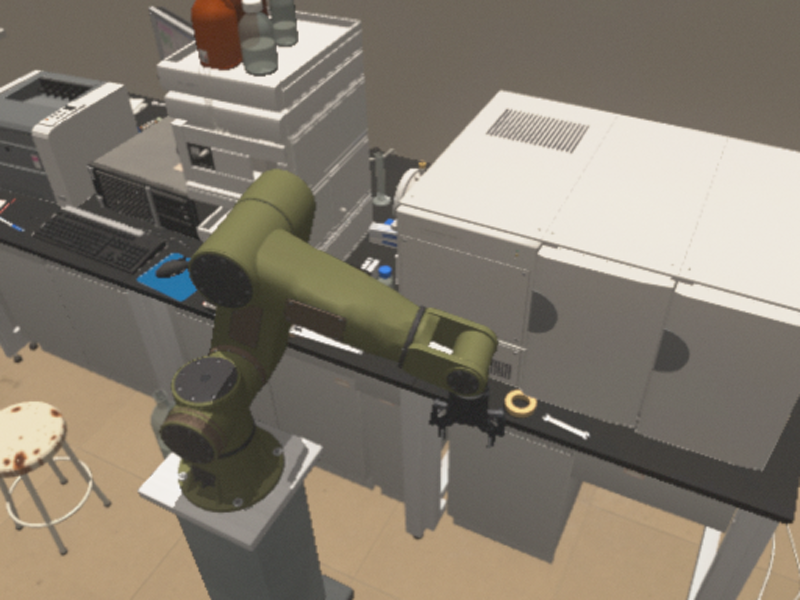

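The top view shows the tray at about (265–368, 328–380), the sleeve at (295–325, 235–330), and the loose column at about (140–222, 393). In the scene view the arm hides the tray. I'll zoom in on both areas of the top view.

Run:
```python
from h import *
im=np.load("top0.npz")["im"]; d=np.load("top0.npz")["d"]
a=im[145:257,160:248]; b=im[235:262,80:180]
A=cv2.resize(a[...,::-1],None,fx=5.3,fy=5.3,interpolation=cv2.INTER_NEAREST)
B=cv2.resize(b[...,::-1],None,fx=8,fy=8,interpolation=cv2.INTER_NEAREST)
cv2.imwrite("pics/a.png",A);cv2.imwrite("pics/b.png",B)
# rough positions
print(onplane("top",[[88,252],[141,251],[170,213],[170,244],[235,210],[236,238],[198,198],[195,152]],0.005))
```

```text
[[ 0.43869998  0.43218834  0.005     ]
 [ 0.43014681  0.24294347  0.005     ]
 [ 0.55883104  0.13584218  0.005     ]
 [ 0.44809279  0.13948638  0.005     ]
 [ 0.55382969 -0.09680134  0.005     ]
 [ 0.45364035 -0.09443499  0.005     ]
 [ 0.60649476  0.03333335  0.005     ]
 [ 0.77878514  0.03704148  0.005     ]]
```

View pics/a.png

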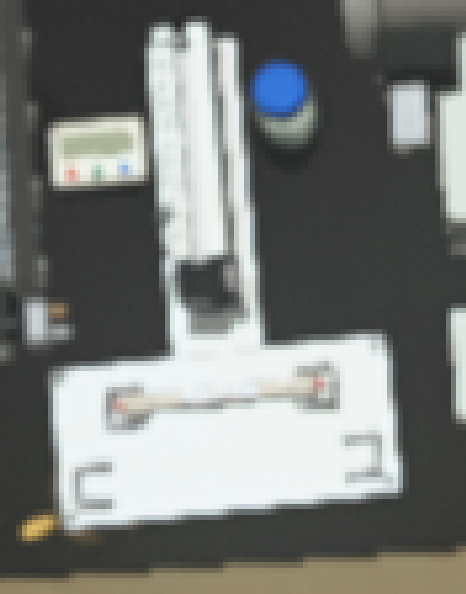

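View pics/b.png

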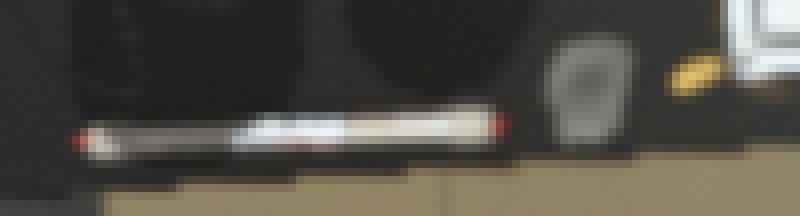

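The crop shows the tray plate at native pixels of about x 169–235 and y 208–244. The short column's red ends are at roughly (183,222) and (220,218). The head is at about (199,199). The long column's red tips are at about (90,252.5) and (142.5,250.5), with a grey object to its right at about (154,246). Next I'll fit the edges at subpixel level and check the depth.

```bash
cat >> h.py <<'E'
from scipy.spatial.transform import Rotation as Ro
def rv(th): # tool down, closing line at world angle th
    f=(th+np.pi/2)/2; return np.pi*np.array([np.cos(f),np.sin(f),0])
def cross(p,lo,th,rising):
    for i in range(len(p)-1):
        if (p[i]<th<=p[i+1]) if rising else (p[i]>=th>p[i+1]): return lo+i+(th-p[i])/(p[i+1]-p[i])
def fit(pts):
    pts=np.array(pts,np.float32)
    for _ in range(3):
        vx,vy,x,y=cv2.fitLine(pts,cv2.DIST_HUBER,0,.01,.01).ravel(); r=abs((pts-[x,y])@[-vy,vx]); pts=pts[r<max(.35,2*np.median(r))]
    return np.array([x,y]),np.array([vx,vy]),len(pts),r.mean()
def tray(im):
    g=im.astype(float).mean(2); T=140
    front=[(u,v) for u in range(178,230) if (v:=cross(g[226:256,u],226,T,False))]
    left=[(u,v) for v in range(219,240) if (u:=cross(g[v,158:178],158,T,True))]
    right=[(u,v) for v in range(214,233) if (u:=cross(g[v,226:246],226,T,False))]
    rear=[(u,v) for u in list(range(174,188))+list(range(214,229)) if (v:=cross(g[200:218,u],200,T,True))]
    L={}
    for k,e,z in(("f",front,.003),("l",left,.005),("r",right,.003),("b",rear,.005)):
        p,dv,n,r=fit(e); q=onplane("top",[p-10*dv,p+10*dv],z)[:,:2]; d=q[1]-q[0]; d/=np.linalg.norm(d)
        L[k]=(q.mean(0),d,n,r)
    return L
E
python3 - <<'E'
from h import *
Z=np.load("top0.npz"); im,d=Z["im"],Z["d"]
L=tray(im)
for k,v in L.items(): print(k,v[0],np.arctan(v[1][1]/v[1][0]) if k in"lr" else np.arctan(-v[1][0]/v[1][1]),v[2:])
# heights around column & tray
K,k1,R,t=cam("top")
def hgt(u,v):
    c,r=rays("top",[[u,v]]); return (c+r*d[v,u])[0]
for v in range(226,262,3): print(v,[int(1000*hgt(u,v)[2]) for u in range(84,178,4)])
print("sleeve/head"); 
for v in range(146,214,4): print(v,[int(1000*hgt(u,v)[2]) for u in range(184,216,2)])
hsv=cv2.cvtColor(im,cv2.COLOR_RGB2HSV); m=((hsv[...,0]<12)|(hsv[...,0]>170))&(hsv[...,1]>90)&(hsv[...,2]>60)
n,lab,st,ce=cv2.connectedComponentsWithStats(m.astype(np.uint8))
for i in range(1,n):
    if 80<ce[i][0]<240 and 180<ce[i][1]<262: print(st[i],ce[i])
print(im[246:258,86:94].mean(2).astype(int)); print(im[246:256,138:146].mean(2).astype(int))
print(im[246:258,86:94,0].astype(int)-im[246:258,86:94,1]); print(im[246:256,138:146,0].astype(int)-im[246:256,138:146,1])
E
```

```text
f [0.44999366 0.04045811] 0.04242905555720048 (52, np.float32(0.14055458))
l [0.5004574  0.13848895] 0.03511880865838006 (21, np.float32(0.09998719))
r [ 0.51033907 -0.09025444] 0.04290518193216603 (19, np.float32(0.1279299))
b [0.55913057 0.04399463] 0.04700061107149297 (29, np.float32(0.111352585))
226 [1, 0, 2, 1, 0, 5, 3, -1, 4, 9, -3, 5, -4, 1, -3, 5, -1, -4, 5, 3, -4, -4, 5, 3]
229 [-1, -2, -1, 2, 0, -1, -1, 3, -5, 4, 6, 2, 2, -3, 7, 1, -4, -2, 6, -3, -5, -3, 10, 3]
232 [-1, 0, -6, 7, 0, -2, 4, 14, -4, 10, 2, -2, 7, -5, 4, 8, 4, -3, 0, 0, 1, 1, 8, 17]
235 [-3, -1, -3, -4, 0, 10, 3, 0, 2, 7, 0, 6, -3, 1, -3, -1, 2, 2, -3, 2, 6, 2, 3, 6]
238 [0, -4, 5, 4, -10, -2, 2, -1, -9, 7, 0, -2, 3, 3, 0, 7, 5, 0, 2, -2, -2, -3, 9, 8]
241 [1, -7, 0, 5, -1, 1, -2, -2, -3, -3, 1, 4, -1, 2, 4, 1, -3, 0, -2, 0, 5, -2, 6, 6]
244 [4, 2, -5, -1, 6, 2, -2, -10, -3, -3, 3, -3, -4, 4, 2, -2, 0, -2, 0, -1, 8, 14, 0, 1]
247 [-2, -3, -2, 4, -4, 0, -5, 1, 0, 1, -6, 1, 5, 4, -1, -5, 0, 4, 0, 0, 0, 0, 0, 4]
250 [9, 2, 4, 5, 5, -2, 5, 12, 18, 10, 16, 20, 11, 19, 9, -6, -2, 6, 3, 0, -4, 2, 4, 3]
253 [3, -1, 1
[... 2173 characters left out ...]
[ 82  79  70  59  48  45  47  47]
 [ 48  46  45  44  44  45  52  61]
 [ 58  58  55  55  55  59  77  98]]
[[-1 -1 -1 -1 -1 -1 -2 -1]
 [-1  0 -1  0 -1 -1 -1 -1]
 [ 0  1  0 -1 -1 -1 -2 -1]
 [ 0 -1 -1 -1 -1  0 -1 -2]
 [ 0  0  0  0  0  0  1  0]
 [-1  0  4 21 27 13  4  2]
 [ 0  0 13 52 61 31  9  4]
 [ 0 -1  6 27 35 18  6  4]
 [-1  0 -1  3  7  6  4  3]
 [ 0  0 -1 -2 -1  1  1  0]
 [-1  0  1 -2 -1 -1  0 -1]
 [-2 -1 -1 -1  0  0 -1  0]]
[[ 0  0  1  1  0  1  1  0]
 [ 1  2  2  0  1  1  1  0]
 [ 3  3  2  3  4  3  0  1]
 [ 4  3  5 16 35 21  3 -1]
 [ 4  3  8 35 73 47  8  0]
 [ 4  3  7 26 54 34  5  0]
 [ 3  3  3  9 15  8  1  0]
 [ 2  2  3  2  1  0  0  1]
 [ 1  1  2  1  0  0  2  4]
 [ 3  4  4  4  5  5  8 10]]
```

```bash
cat >> h.py <<'E'
def traypose(L):
    a=np.mean([np.arctan(-L[k][1][0]/L[k][1][1]) for k in"fb"]); ex=np.array([np.cos(a),np.sin(a)]); ey=np.array([-ex[1],ex[0]])
    xs=[L[k][0]@ex for k in"fb"]; ys=[L[k][0]@ey for k in"lr"]
    return ex*(np.mean(xs)+.007)+ey*np.mean(ys),a,xs[1]-xs[0],ys[0]-ys[1]
def redc(im,u0,u1,v0,v1):
    s=im[v0:v1,u0:u1].astype(float); w=np.clip(s[...,0]-s[...,1]-9,0,None); V,U=np.mgrid[v0:v1,u0:u1]
    return np.array([(w*U).sum(),(w*V).sum()])/w.sum()
def ext(im,v0,v1,u0,u1): # outer ends of column: per-row half crossings near ends, summed profile
    g=im.astype(float).mean(2); return g[v0:v1,u0:u1].max(0)
E
python3 - <<'E'
from h import *
im=np.load("top0.npz")["im"]
o,a,w,l=traypose(tray(im)); print("tray",o,a,w,l)
e=[redc(im,86,94,248,258),redc(im,138,146,246,254)]; print(e)
pl=onplane("top",[e[0]],.012)[0]; pr=onplane("top",[e[1]],.008)[0]
print(pl,pr,np.linalg.norm((pl-pr)[:2]),(pl+pr)/2,"yaw",np.arctan2(-(pl-pr)[0],(pl-pr)[1]))
print(ext(im,249,257,84,96).astype(int),ext(im,246,254,136,148).astype(int))
s=[redc(im,178,190,216,228),redc(im,214,226,212,224)]; print("short",s,onplane("top",s,.016))
R2=np.array([[np.cos(a),-np.sin(a)],[np.sin(a),np.cos(a)]])
print("long_place",o+R2@[-.034,0],"head",o+R2@[.085,0])
q=onplane("top",s,.016)[:,:2]-o; print("short in tray",q@R2)
g=im.astype(int).mean(2)
# rectify the sleeve top at z=0.070 in tray frame, 1 px=0.5 mm
X,Y=np.meshgrid(np.arange(.28,.06,-.0005),np.arange(.03,-.03,-.0005),indexing="ij")
P=np.stack([X,Y],-1).reshape(-1,2)@R2.T+o; uv=proj("top",np.c_[P,np.full(len(P),.068)]).astype(np.float32).reshape(*X.shape,2)
r=cv2.remap(im,uv[...,0],uv[...,1],cv2.INTER_CUBIC)
r=cv2.resize(r,None,fx=3,fy=1.35); 
for x in range(60,281,20): cv2.putText(r,str(x),(0,int((280-x)*2*1.35)),0,.4,(255,0,0),1)
cv2.imwrite("pics/sl.png",r[...,::-1])
E
```

```text
tray [0.51236546 0.024429  ] 0.044714833314346725 0.10918590982696447 0.2289564638534887
[array([ 89.77884615, 252.09134615]), array([142.09398496, 250.20300752])]
[0.43727842 0.42334958 0.012     ] [0.43241214 0.23827905 0.008     ] 0.18513449958172262 [0.43484528 0.33081432 0.01      ] yaw -0.026288152818475043
[ 45  46  45  46  50  73 121 172 182 173 144 111] [207 205 205 202 183 136  88  59  48  48  49  61]
short [array([182.06140351, 221.01754386]), array([219.52447552, 216.83916084])] [[ 0.52535413  0.092044    0.016     ]
 [ 0.53126074 -0.0411556   0.016     ]]
long_place [0.47839944 0.0229092 ] head [0.59728049 0.02822849]
short in tray [[ 0.01599808  0.06696683]
 [ 0.01594477 -0.06636366]]
```

View pics/sl.png

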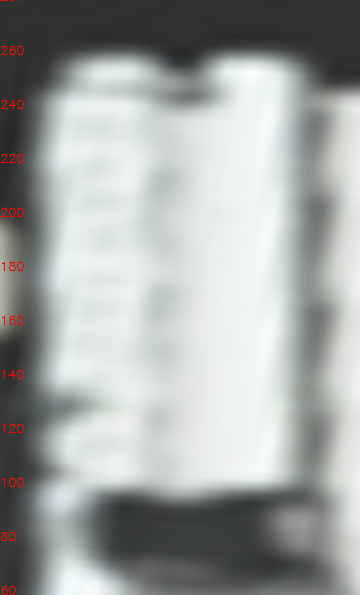

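The rectified sleeve shows the dark clip tongue at about (70,405), which is x≈130 mm, and the pointer near (185,95), about 245 mm. I'll refine both with more frames later. Next I'll grasp the long column.

Run:
```python
from h import *
yc=-.0263; o=rv(yc); cx,cy=.4348,.3300
print(env.inverse_kinematics([.38,0,.22],rv(0)))
env.move_ptp([.38,-.0,.22],rv(0))
env.move_ptp([.41,.30,.16],o)
env.gripper_to(.045,30)
env.move_ptp([cx,cy,.10],o)
env.move_straight([cx,cy,.0225],velocity=.12)
s=env.observe(); print(s["t"],s["tool_pos"],s["wrist_force"],s["grip_width"])
env.gripper_to(.0,40)
s=env.observe(); print(s["t"],s["tool_pos"],s["wrist_force"],s["grip_width"],s["grip_force"])
for n in("top","scene"):
    im,d=env.grab_frame(n); np.savez(f"{n}1.npz",im=im,d=d)
im=np.load("top1.npz")["im"]
e=[redc(im,86,94,248,258),redc(im,138,146,246,254)]; print(e)
cv2.imwrite("pics/t1.png",cv2.resize(im[140:270,60:260,::-1],(800,520),interpolation=cv2.INTER_CUBIC))
im=np.load("scene1.npz")["im"]
c=proj("scene",[.65,.03,.05])[0].astype(int); print(c)
cv2.imwrite("pics/s1.png",cv2.resize(im[c[1]-50:c[1]+50,c[0]-65:c[0]+65,::-1],(780,600),interpolation=cv2.INTER_CUBIC))
```

```text
[-9.64653305e-02 -5.86815544e-02  1.99603855e+00 -4.44089210e-16
  1.20423565e+00 -9.64653305e-02]
5.0667 [0.43521138 0.33021973 0.02345706] [ 0.17007847 -0.03012925 -0.55466631] 0.044754362998287674
5.475 [0.43506497 0.33017934 0.02322565] [-2.30285435 -0.71907803  5.4368028 ] 0.008932990433419392 39.088234305381775
[array([nan, nan]), array([142.1182266, 250.2364532])]
[227 183]h.py:43: RuntimeWarning: invalid value encountered in divide
  return np.array([(w*U).sum(),(w*V).sum()])/w.sum()
```

View pics/t1.png

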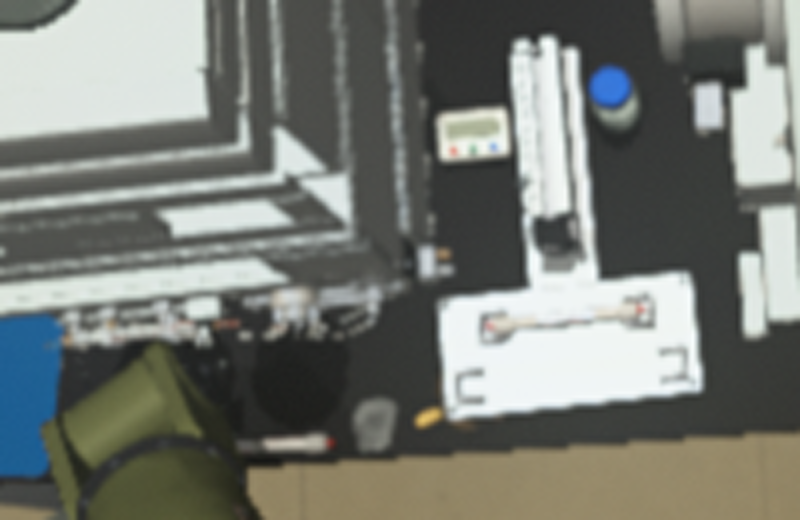

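View pics/s1.png

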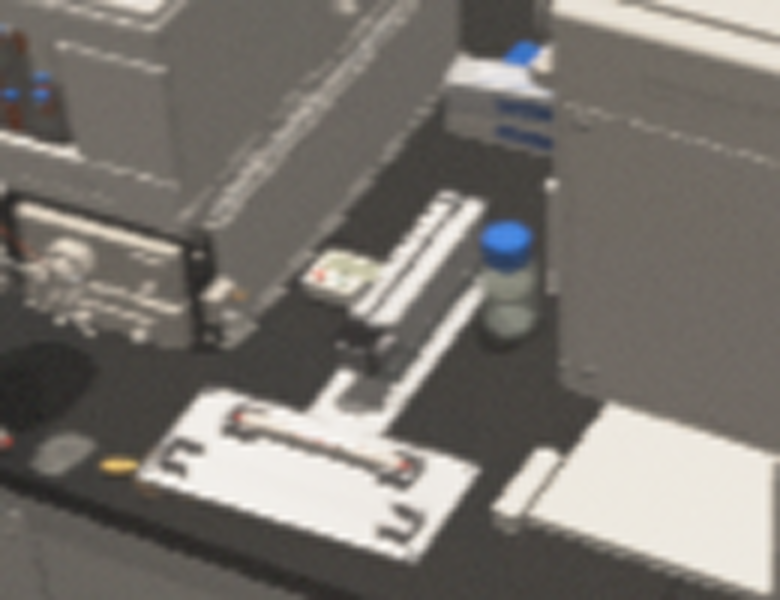

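The column is held at 39 N, and its red tip stays at the same pixel, so it didn't shift. I'll carry it to just above the compartment and check its ends before lowering.

Run:
```python
from h import *
a=.0447
env.move_straight([.435,.330,.09],velocity=.15)
env.move_straight([.41,.30,.12],velocity=.2)
env.move_ptp([.41,.023,.12],rv(a))
env.move_straight([.4784,.0229,.12],velocity=.15)
env.move_straight([.4784,.0229,.048],velocity=.12)
s=env.observe(); print(s["t"],s["tool_pos"],s["grip_width"],s["grip_force"])
im,d=env.grab_frame("top"); sc,_=env.grab_frame("scene"); np.savez("top2.npz",im=im,d=d)
A=cv2.resize(im[200:256,150:250,::-1],(800,448),interpolation=cv2.INTER_CUBIC)
cv2.imwrite("pics/t2.png",A)
ex=np.array([np.cos(a),np.sin(a)]);ey=np.array([-ex[1],ex[0]])
for y in(.0917,-.0917):
    u=proj("top",np.r_[s["tool_pos"][:2]+ey*y,s["tool_pos"][2]-.0232+.016])[0]
    U,V=np.round(u).astype(int); print("pred",u,"meas",redc(im,U-5,U+6,V-4,V+5))
```

```text
9.0083 [0.47864718 0.02289722 0.04861736] 0.009174493796336471 39.026625752449036
pred [174.99366651 234.92414673] meas [nan nan]
pred [227.58468465 229.0347767 ] meas [227.45977011 229.26436782]h.py:43: RuntimeWarning: invalid value encountered in divide
  return np.array([(w*U).sum(),(w*V).sum()])/w.sum()
```

View pics/t2.png

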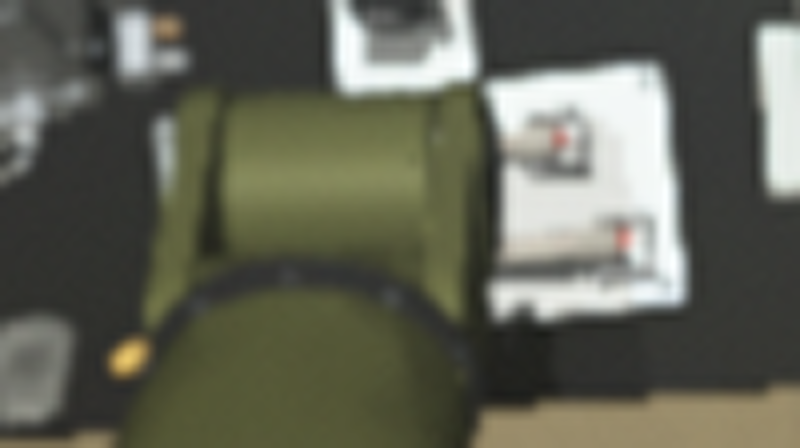

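The right end sits within about 0.2 px of the prediction at (227.5,229.3), just above its pocket. I'll apply a 0.6 mm correction, lower it and release.

Run:
```python
from h import *
p=np.array([.4789,.0226,0])
for z in(.036,.031,.0285):
    env.move_straight(p+[0,0,z],velocity=.05); s=env.observe(); print(s["tool_pos"],s["wrist_force"],s["grip_width"])
    if s["wrist_force"][2]>15: break
env.gripper_to(.034,30)
s=env.observe(); print(s["t"],s["tool_pos"],s["wrist_force"])
env.move_straight(p+[0,0,.12],velocity=.2)
env.move_ptp([.40,-.20,.18],rv(np.pi/2+.0447-0))
print(env.observe()["t"],env.observe()["joint_pos"])
ims=[]
for i in range(6):
    im,d=env.grab_frame("top"); ims.append(im)
im=np.mean(ims,0); np.savez("top3.npz",im=im,d=d)
g=im; o=np.array([.51237,.02443]); a=.0447; R2=np.array([[np.cos(a),-np.sin(a)],[np.sin(a),np.cos(a)]])
for nm,x,y in(("L",-.034,.0917),("S",.016,.0667)):
    uv=proj("top",[np.r_[o+R2@[x,k*y],.021] for k in(1,-1)])
    q=[]
    for u in uv:
        U,V=np.round(u).astype(int); q.append(redc(im,U-4,U+5,V-4,V+5))
    print(nm,uv,q,(onplane("top",q,.021)[:,:2]-o)@R2)
```

```text
[0.47872977 0.02259566 0.03566738] [ 0.09338375 -0.33095886 -0.28706815] 0.008519801534906044
[0.47874472 0.02261104 0.03071095] [-0.65860327  0.42607787 -0.39445746] 0.008747285981958388
[0.47887778 0.02259689 0.02844863] [-0.67762846 -0.21331998 -1.23516961] 0.008832160645837816
10.3667 [0.47894746 0.02258679 0.02856611] [-0.07807631 -0.15987978 -0.4385807 ]
12.7833 [-5.45100576e-01  1.48514328e-01  1.88146655e+00  2.57312991e-05
  1.11228044e+00 -2.16025882e+00]
L [[176.00029341 235.64407401]
 [227.9693897  229.82350712]] [array([175.94423792, 235.81040892]), array([227.99736148, 229.92084433])] [[-0.03456148  0.09194316]
 [-0.03435252 -0.09176304]]
S [[181.91121234 220.80844745]
 [219.50057267 216.60158104]] [array([182.0647482 , 221.02302158]), array([219.52093023, 216.82209302])] [[ 0.01517816  0.0662225 ]
 [ 0.01520968 -0.06669518]]
```

Both columns are in place, with residuals under 1 mm. Next I'll take pointer and clip profiles along the sleeve from the averaged frames.

Run:
```python
from h import *
im=np.load("top3.npz")["im"].astype(np.float32); o=np.array([.51237,.02443]); a=.0447; R2=np.array([[np.cos(a),-np.sin(a)],[np.sin(a),np.cos(a)]])
xs=np.arange(.270,.058,-.002); ys=np.arange(.024,-.025,-.004)
X,Y=np.meshgrid(xs,ys,indexing="ij")
P=np.stack([X,Y],-1).reshape(-1,2)@R2.T+o; uv=proj("top",np.c_[P,np.full(len(P),.070)]).astype(np.float32).reshape(*X.shape,2)
r=cv2.remap(im,uv[...,0],uv[...,1],cv2.INTER_CUBIC).mean(2).astype(int)
print("     ",(ys*1000).astype(int))
for x,l in zip(xs,r):
    if x>.225 or x<.16: print(int(round(x*1000)),l)
```

```text
[ 24  20  16  12   8   4   0  -4  -8 -12 -16 -19 -24]
270 [48 48 48 48 48 48 49 49 49 48 49 49 49]
268 [48 48 48 47 47 48 49 48 47 47 48 49 49]
266 [48 47 46 46 47 48 48 47 43 42 45 47 49]
264 [48 48 50 50 49 47 46 47 50 52 51 48 49]
262 [48 51 59 69 71 57 44 51 66 68 65 53 49]
260 [ 48  60  86 104 103  68  41  65 109 116 100  66  50]
258 [ 49  72 121 154 154  99  47  87 160 170 142  85  53]
256 [ 49  85 162 201 195 125  57 112 207 220 188 110  56]
254 [ 50  97 184 227 224 155  86 133 230 242 213 128  58]
252 [ 49 102 197 235 228 170 116 149 238 254 234 147  64]
250 [ 52 108 194 223 214 176 141 153 229 248 237 153  70]
248 [ 57 122 195 211 197 170 147 151 220 246 239 160  89]
246 [ 69 146 200 206 191 162 135 140 212 244 237 159 113]
244 [ 80 171 215 215 201 161 121 136 211 243 238 164 144]
242 [ 91 194 231 232 222 176 135 155 217 243 238 165 159]
240 [ 93 201 236 239 235 194 165 185 227 243 240 165 161]
238 [ 95 206 234 236 233 203 191 210 234 244 240 162 147]
236 [ 94 205 229 230 230 210 213 224 236 243 237 157 139]
234 [ 96 207 225 225 228 210 219 231 238 243 236 154 136]
232 [ 97 
[... 2517 characters left out ...]
 61 105 145 144]
80 [110 180 145  74  57  59  60  61  61  60  99 143 144]
78 [104 181 153  74  57  60  60  60  61  61  90 131 143]
76 [ 99 187 161  76  58  61  60  60  60  60  80 117 139]
74 [100 194 174  87  67  71  66  62  59  57  67  94 130]
72 [ 98 203 192 105  79  86  79  72  61  55  57  76 120]
70 [ 99 209 210 128  90  96  91  82  64  55  55  70 108]
68 [ 99 215 228 160 103  98  95  86  68  59  61  73 102]
66 [103 223 238 186 118  97  92  87  74  67  72  81 103]
64 [104 227 246 213 137  99  88  85  79  80  90  94 108]
62 [110 232 247 223 152 110  98  95  92  96 106 107 114]
60 [116 234 248 229 164 124 113 109 107 111 121 123 123]
58 [120 238 248 226 163 130 126 123 123 125 131 138 132]
```

In the profile the clip is centred at x≈130.5 mm, and the pointer's home fits its nominal 248 mm, so the extension needed is about 117 mm. I'll grasp the head now.

Run:
```python
from h import *
o=np.array([.5127,.0242]); a=.0447; ex=np.array([np.cos(a),np.sin(a)])
h=o+.085*ex; r=rv(np.pi/2+a)
def st():
    s=env.observe(); print(round(s["t"],2),s["tool_pos"].round(4),s["wrist_force"].round(1),s["grip_width"].round(4),round(s["grip_force"],1)); return s
env.gripper_to(.064,35)
env.move_ptp([.45,.02,.20],r)
env.move_straight(np.r_[h,.16],velocity=.2)
env.move_straight(np.r_[h,.080],velocity=.12); st()
env.move_straight(np.r_[h,.0505],velocity=.06); s=st()
assert abs(s["wrist_force"]).max()<12
env.gripper_to(.0,35); st()
im,d=env.grab_frame("top"); np.savez("top4.npz",im=im,d=d)
```

```text
Traceback (most recent call last):
AttributeError: 'float' object has no attribute 'round'
```

Run:
```python
from h import *
o=np.array([.5127,.0242]); a=.0447; ex=np.array([np.cos(a),np.sin(a)])
h=o+.085*ex; r=rv(np.pi/2+a)
def st():
    s=env.observe(); print(round(s["t"],2),s["tool_pos"].round(4),s["wrist_force"].round(1),round(s["grip_width"],4),round(s["grip_force"],1)); return s
st()
env.move_straight(np.r_[h,.0505],velocity=.06); s=st()
assert abs(s["wrist_force"]).max()<12
env.gripper_to(.0,35); st()
im,d=env.grab_frame("top"); np.savez("top4.npz",im=im,d=d)
```

```text
16.12 [0.598  0.028  0.0809] [0.4 0.5 0.5] 0.0643 0.0
16.77 [0.5977 0.028  0.0505] [-0.5 -0.3  0.5] 0.0643 0.0
17.13 [0.598  0.0279 0.0514] [-2.2 -0.7  4.2] 0.0355 35.6
```

The grip width of 35.5 mm means the button is squeezed in. Drawing out now.

Run:
```python
from h import *
a=.0447; ex=np.array([np.cos(a),np.sin(a)]); p0=np.array([.5978,.0280])
def st():
    s=env.observe(); print(round(s["t"],2),s["tool_pos"].round(4),s["wrist_force"].round(1),round(s["grip_width"],4),round(s["grip_force"],1),round((p0-s["tool_pos"][:2])@ex,4)); return s
env.move_straight(np.r_[p0-.03*ex,.0508],velocity=.05); s=st()
env.wait(.15)
env.move_straight(np.r_[p0-.117*ex,.0508],velocity=.06); env.wait(.3); s=st()
ims=[]
for n in("top","scene"):
    im=np.mean([env.grab_frame(n)[0] for i in range(6)],0).astype(np.float32); np.savez(n+"5.npz",im=im); ims.append(im)
cv2.imwrite("pics/t5.png",cv2.resize(ims[0][145:225,170:240,::-1],None,fx=7,fy=7,interpolation=cv2.INTER_CUBIC))
o=np.array([.51237,.02443]); R2=np.array([[ex[0],-ex[1]],[ex[1],ex[0]]])
xs=np.arange(.260,.098,-.002); ys=np.arange(.024,-.009,-.004)
X,Y=np.meshgrid(xs,ys,indexing="ij")
P=np.stack([X,Y],-1).reshape(-1,2)@R2.T+o; uv=proj("top",np.c_[P,np.full(len(P),.070)]).astype(np.float32).reshape(*X.shape,2)
r=cv2.remap(ims[0],uv[...,0],uv[...,1],cv2.INTER_CUBIC).mean(2).astype(int)
for x,l in zip(xs,r):
    if x>.235 or x<.15: print(int(round(x*1000)),l)
```

```text
17.93 [0.5679 0.0266 0.0513] [ 2.7 -0.9  6.6] 0.0351 35.7 0.0299
19.98 [0.4812 0.0228 0.0513] [ 4.1 -0.1  5.5] 0.0352 35.9 0.1167
260 [ 50  62  90 109 107  72  45  69 114]
258 [ 50  74 126 161 161 104  46  91 167]
256 [ 50  88 168 210 205 130  49 116 214]
254 [ 51 100 192 235 237 157  56 133 240]
252 [ 51 106 206 247 248 167  60 143 251]
250 [ 54 112 204 243 246 170  65 144 248]
248 [ 60 126 205 237 238 164  68 145 245]
246 [ 72 151 210 233 234 168  79 140 238]
244 [ 84 177 223 235 233 175  90 141 234]
242 [ 95 201 235 240 238 186 102 147 232]
240 [ 97 208 239 242 240 190 110 155 233]
238 [ 99 212 238 240 238 184 111 165 234]
236 [ 97 211 233 235 235 175 113 171 235]
150 [100 215 233 234 230 171 131 195 239]
148 [102 222 236 234 230 172 135 196 239]
146 [108 228 241 237 232 174 138 198 240]
144 [110 234 242 239 236 177 140 197 241]
142 [117 234 241 238 241 179 141 199 241]
140 [115 227 233 236 243 184 144 198 242]
138 [116 218 226 236 245 190 151 198 243]
136 [108 195 212 233 244 198 160 198 241]
134 [102 174 198 227 236 198 168 190 237]
132 [ 97 148 178 215 224 192 169 181 230]
130 [ 91 132 165 203 211 182 159 169 227]
128 [ 88 126 171 208 212 173 143 165 230]
126 [ 84 135 191 226 227 175 129 168 235]
124 [ 85 152 212 237 239 181 132 176 239]
122 [ 90 178 227 239 239 190 154 195 240]
120 [ 99 195 234 238 238 201 188 213 240]
118 [103 209 234 233 234 209 210 228 241]
116 [105 211 230 228 232 215 226 236 242]
114 [103 211 228 228 231 215 227 236 242]
112 [ 97 207 230 235 232 214 226 236 242]
110 [ 92 198 232 239 234 212 223 236 242]
108 [ 80 183 232 239 234 212 221 236 243]
106 [ 73 165 228 240 234 211 220 235 243]
104 [ 74 168 225 236 231 210 221 233 240]
102 [ 89 185 224 227 215 205 223 230 230]
100 [104 211 222 202 188 199 225 224 202][ WARN:0@6.879] global loadsave.cpp:1063 imwrite_ Unsupported depth image for selected encoder is fallbacked to CV_8U.
```

View pics/t5.png

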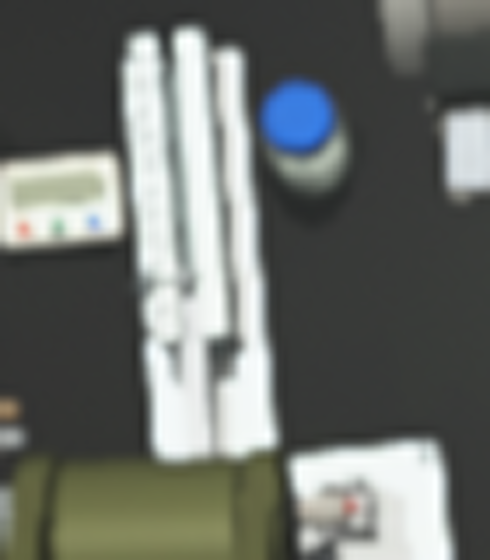

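In t5 the pointer shows beside the clip at about (185,285), with the clip at (155,285). The profiles agree: pointer strip at x≈129.6 mm and clip at about 130.3 mm, well inside 4 mm. The grip is steady and the clip hasn't moved, so I'm handing in.

```bash
python3 -c "
from bench import env
print(env.hand_in())"
```

```text
the job is handed in; nothing more can be done
None
```

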